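Put spice tins under protective gas

ROBOT

A 6-joint arm with a two-finger parallel gripper is mounted at the origin on the work surface. World frame = base frame: x ahead of the robot, y to its left, z up, the work surface at z = 0. Lengths are in m, angles in degrees, forces in N, time in s.
With the tool pointing down it reaches from about 0.375 to 0.9 m from the base axis. Payload 3.1 kg.
Tool frame: the origin (TCP) lies midway between the tips of the shut fingers; the grasp point (between the pads) lies 19 mm behind it; z points along the fingers, y is the direction in which the jaws open and shut (so a half turn about z gives the same grasp; the last joint's range is limited). The gripper opens to 85 mm and grips with 20 to 120 N. Pads are 22 mm wide; open, the fingers measure 114 mm over their backs; the gripper's body (76 mm by 85 mm) begins 54 mm behind the grasp point. The pads swing forward as they close: fully open they stand 13 mm farther back than shut.
Start: joints at [65.403, 30.224, 82.088, -0, 67.689, -10.227], TCP at [0.155, 0.605, 0.231] pointing down, gripper open.
Joint ranges: [-176.69, 176.69], [-43.24, 126.21], [12.49, 139.97], [-82, 262], [0, 151.66], [-163.58, 163.58]. Speed limits (degrees/s): [159.86, 159.86, 180, 180, 180, 180].

INTERFACE

Orientations are given as [roll, pitch, yaw] about the fixed x, y, z axes, in that order (R = Rz(yaw) Ry(pitch) Rx(roll)).
In Python, from bench import env gives the robot as it stands. The module is installed in compiled form; this text tells all that it offers.
- The arm moves only by the shell command python3 -m crank 'ROWS' [OPENING] [FORCE]. ROWS is JSON, one flat list of numbers, 6 for each row, row after row: the shift along the tool's x, y, z in mm, then the turn, a rotation vector about the tool's x, y, z in degrees. A call has 1 to 10 rows; each row shifts and turns the commanded pose from where the row before left it, along the tool's axes as they then stand; what a row does not reach is not made up. A row lasts 1/10 s, in which the tool goes at most 50 mm and 8.59 degrees, less where a joint would pass 70% of its speed; a pose out of reach is approached as far as the arm can. A call is refused whole if a number of a shift passes 50 or a number of a turn 8.59, either way. A call with a gripper value outside its range is refused whole. OPENING is the closure, from -1 (fully open) to 1 (shut), set as the call begins (- or left out, the last holds). The fingers move at their own pace and stop on an object; FORCE is the grip in N (left out, the last holds). Time passes only in rows, so rows that do not move let the fingers close. It gives the time, the measured TCP pose, the force and the opening at its end, in the units of the state.
- env.get_state(): the state, without advancing time (a new reading comes with each control period).
- env.get_image(name): name is "scene" or "side" or "wrist"; returns the picture (400x640x3 uint8, red, green, blue); there is no depth.
- env.get_calibration(name): a dict with "K" (3x3 intrinsics, pixels), "D" ([k1, k2, p1, p2, k3] as OpenCV has them; the pictures are not rectified), "rvec" (rotation vector, rad) and "tvec" (3), from world to camera coordinates, as OpenCV has them; the wrist camera has in their place "tool_from_camera" (4x4, takes a point from camera to tool coordinates, whose origin is the TCP and whose axes are the flange's). Camera axes: x right, y down, z forward; pixel columns grow to the right and rows downward; lengths in m; the calibration is good to about 2 mm. A picture is of the moment at which its call begins: read the wrist's pose just before it. get_calibration takes no time and is no camera call.
- env.close_job(): hands the job in, once; it reports no verdict.
The state is a dict: "t": time; "joints": joint angles; "qvel": joint speeds; "effort": joint torques, N m; "ee_pos": TCP position; "tool_rot": TCP orientation; "ft_force": force on the tool from outside, world axes, zero at the start; "wrist_torque": the same for the moment, N m; "gripper_width": opening from 0.0 (shut) to 1.0 (fully open).
Only numpy, scipy, OpenCV 4.12 (cv2) and the standard library are available. Lean on these libraries where they do the work, as an engineer would, in place of code of your own. Each camera call takes 0.05 s, during which the arm holds its last target. There are 200 camera calls.

TASK

The chest still has gas on it: turn the valve handle fully off first, and only then open the chest's lid right up. Put every spice tin from the round tray into the chest, down on its floor and not stacked, shut the lid fully and then turn the gas fully on again. Never have the lid off its rim while the gas is on, and leave the bowl, the jar and the brush where they are.

Things in the scene. Friction and masses are not known exactly. Their poses are not given: they have to be found in the camera images.
- chest: open-topped steel chest fixed to the table, 200 (x) x 312 (y) x 100 mm high, walls and floor 6 mm thick, inside 188 x 300 mm. Origin at the centre of its underside; x points to the hinged long side (away from the robot), y along the long sides, z up.
- lid (a joint): hinged lid of the chest, 200 x 312 x 8 mm: 0 rad = shut, grows as it swings up and back, stop at 1.6 rad (just past upright). The hinge is stiff: the lid stays at whatever angle it is left, about 5 N at the handle moves it. Starts shut.
- lid_handle (a point): middle of the lid's round bar handle: bar 11 mm thick, 100 mm long along the chest's y, 35 mm off the lid's upper face on two 8 mm posts (42 mm either side of the middle), 30 mm back from the lid's free edge. Moves with the lid. Its axes are the lid's: x across the lid towards the hinge, y along the bar, z out of the upper face.
- lid_hinge (a point): middle of the lid's hinge line, on the top of the chest's far long rim; the hinge line runs along the chest's y, level with the lid's underside; the bar's middle lies 170 mm from it along the lid and 43 mm above its plane.
- valve (a joint): gas valve lever, a quarter turn about a vertical axis: 0 rad = fully off (lever square across the pipe), 1.571 rad = fully on (lever in line with the pipe), with a stop at each end; grows anticlockwise seen from above. Stays where it is left; about 2 N at the grip turns it. Starts on or nearly so.
- valve_axis (a point): point on the valve's turning axis at the lever's mid height (115 mm above the table); fixed. The steel pipe below it runs along this frame's x, its upper side at 81 mm, and reaches 86 mm either way from the axis, on a base 190 x 70 mm. The lever points along -y of this frame when off, along +x when on.
- valve_grip (a point): middle of the lever's black sleeve, 90 mm out from the axis, moves with the lever; the sleeve is 20 mm wide, 18 mm high and 82 mm long; free space below it down to the pipe is 25 mm.
- tray: flat round bamboo tray fixed to the table, 300 mm across, 5 mm thick where the tins stand, the rim rising to 10 mm. Origin at the centre of its underside. Tray and valve may each be at the robot's left or right.
- tin0_c (a point): square spice tin, 50 x 50 mm and 76 mm tall, about 0.16 kg, bare metal with a paper band; this point is its very centre (38 mm up when it stands), z along its height, x and y square to its sides. Starts standing on the round tray; may be absent (None).
- tin1_c (a point): square spice tin, 50 x 50 mm and 76 mm tall, about 0.16 kg, bare metal with a paper band; this point is its very centre (38 mm up when it stands), z along its height, x and y square to its sides. Starts standing on the round tray; may be absent (None).
- tin2_c (a point): square spice tin, 50 x 50 mm and 76 mm tall, about 0.16 kg, bare metal with a paper band; this point is its very centre (38 mm up when it stands), z along its height, x and y square to its sides. Starts standing on the round tray; may be absent (None).
- tin3_c (a point): square spice tin, 50 x 50 mm and 76 mm tall, about 0.16 kg, bare metal with a paper band; this point is its very centre (38 mm up when it stands), z along its height, x and y square to its sides. Starts standing on the round tray; may be absent (None).
- bowl_c (a point): white bowl, 96 mm across, 42 mm high, beyond the chest; point at its centre, half-way up. A bystander: leave it alone.
- jar_c (a point): closed amber jar, 72 mm across, 100 mm high, beyond the chest; point at its centre. A bystander: leave it alone.
- brush: small wooden hand brush, 180 mm long, lying beyond the chest. A bystander: leave it alone.
Mind the look-alikes: they are no part of the job. Leave any turquoise look-alike of the part that bears tin2_c alone. Leave any pink look-alike of the part that bears tin0_c alone.

How it is judged:
By the outcome, as a careful person would: the job done as asked, in the order asked, and still so for the second after the job is handed in, with the robot touching nothing.
Of tin0, tin1, tin2, tin3 only 2 to 4 are there at a start; the rules pass over those that are not, and their reading is None.
At some moment in a run one of tin0, tin1, tin2, tin3 may be knocked a few centimetres aside while the robot is not near it.
Once in a run the grip may slacken for a moment while it holds something.
It also fails if it takes over 210 s, if anything falls off the work surface, if the arm or the gripper's body presses on something with over 40 N, if the wrist force passes 120 N, or if a joint passes its speed limit or range.

## Working session

There is one attempt and no reset: what is moved stays moved. The work goes in short steps, Python scripts to look and compute and a shell command to move; the robot and the scene stay as the last step left them, time stands still between calls to the robot, and variables do not carry over. Pictures are saved under pics/ and viewed, about 12 in all and at most 16, crops included, and the job is handed in when it is done.

```bash
mkdir -p pics; cat > h.py <<'E'
import numpy as np, cv2
from scipy.spatial.transform import Rotation as R
from bench import env
def pose():
    s=env.get_state(); T=np.eye(4); T[:3,3]=s["ee_pos"]; T[:3,:3]=R.from_euler('xyz',s["tool_rot"],degrees=True).as_matrix(); return T
def cam(n,T=None):
    c=env.get_calibration(n); K=np.array(c["K"],float); D=np.array(c["D"],float)
    if n=="wrist":
        W=(pose() if T is None else T)@np.array(c["tool_from_camera"])
    else:
        V=np.eye(4); V[:3,:3]=cv2.Rodrigues(np.array(c["rvec"],float))[0]; V[:3,3]=np.ravel(c["tvec"]); W=np.linalg.inv(V)
    return K,D,W
def ray(n,uv,T=None):
    K,D,W=cam(n,T); p=cv2.undistortPoints(np.array(uv,float).reshape(-1,1,2),K,D).reshape(-1,2)
    return W[:3,3], np.c_[p,np.ones(len(p))]@W[:3,:3].T
def onz(n,uv,z,T=None):
    o,d=ray(n,uv,T); return o+d*((z-o[2])/d[:,2])[:,None]
def proj(n,P,T=None):
    K,D,W=cam(n,T); V=np.linalg.inv(W); return cv2.projectPoints(np.array(P,float).reshape(-1,1,3),cv2.Rodrigues(V[:3,:3])[0],V[:3,3],K,D)[0].reshape(-1,2)
def tri(a,ua,b,ub):
    o1,d1=ray(a,ua);o2,d2=ray(b,ub);out=[]
    for x,y in zip(d1,d2):
        s=np.linalg.lstsq(np.c_[x,-y],o2-o1,rcond=None)[0]; out.append((o1+s[0]*x+o2+s[1]*y)/2)
    return np.array(out)
def snap(n,f):
    T=pose(); im=env.get_image(n)[:,:,::-1].copy(); cv2.imwrite("pics/"+f+".png",im); np.save("pics/"+f+".npy",T); return im,T
def todo(target,yaw=None,roll=180,pitch=0):
    "remaining shift in tool axes (mm) and rotvec (deg)"
    T=pose(); d=T[:3,:3].T@(np.array(target)-T[:3,3])*1000
    r=np.zeros(3)
    if yaw is not None: r=(R.from_matrix(T[:3,:3]).inv()*R.from_euler('xyz',[roll,pitch,yaw],degrees=True)).as_rotvec(degrees=True)
    print("shift",d.round(1),"turn",r.round(1))
E
python3 - <<'E'
from h import *
print(env.get_state())
for n in("scene","side"):
    snap(n,n+"0"); print(n,cam(n)[2].round(3).tolist())
print(np.array(env.get_calibration("wrist")["tool_from_camera"]).round(3))
E
```

```text
{'t': 0.0, 'joints': array([ 6.54027490e+01,  3.02792824e+01,  8.21574218e+01, -2.19467302e-04,
        6.76885751e+01, -1.02271259e+01]), 'qvel': array([ 0.06836366, -0.01460407,  0.04541434, -0.03070884, -0.04150547,
       -0.04197095]), 'effort': array([-3.58295501e-04, -4.42351520e+01, -1.78021038e+01, -2.05556817e-04,
        8.51284247e-03,  5.39442283e-06]), 'ee_pos': array([0.15478101, 0.60478626, 0.23032447]), 'tool_rot': array([-1.79876675e+02, -2.20437633e-02,  1.65629935e+02]), 'ft_force': array([ 0.60555153,  0.47261382, -0.18035909]), 'wrist_torque': array([-0.04998864,  0.06581471, -0.02857865]), 'gripper_width': 0.9993307256307387}
scene [[-0.256, 0.5, -0.827, 1.642], [0.967, 0.133, -0.219, 0.282], [0.0, -0.856, -0.518, 0.848], [0.0, 0.0, 0.0, 1.0]]
side [[0.655, -0.462, 0.598, -0.14], [-0.756, -0.394, 0.523, -0.576], [-0.006, -0.794, -0.607, 0.741], [0.0, 0.0, 0.0, 1.0]]
[[ 0.001 -0.945 -0.327  0.085]
 [ 1.     0.001  0.001 -0.   ]
 [-0.001 -0.327  0.945 -0.143]
 [ 0.     0.     0.     1.   ]]
```

View pics/scene0.png

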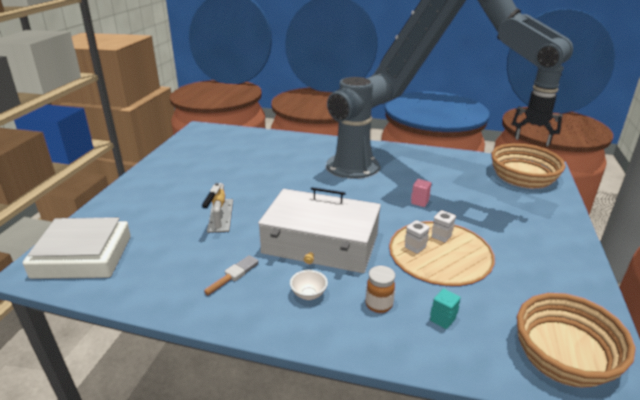

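View pics/side0.png

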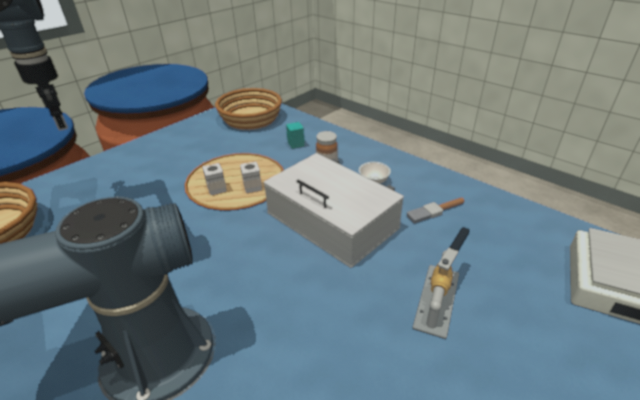

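Scene shows the chest at (320,225) with its bar at (328,191). The valve is at (218,210) with a black sleeve at (212,196). Two tins stand on the tray, at (417,236) and (444,226). The look-alikes, pink at (422,194) and turquoise at (445,308), are off the tray and stay untouched. Bowl, jar and brush lie beyond the chest.

```bash
python3 - <<'E'
from h import *
for n in("scene","side"):
    im=cv2.imread(f"pics/{n}0.png"); g=im.max(2)
    print(n)
    m=(g<50).astype(np.uint8); k,l,st,c=cv2.connectedComponentsWithStats(m)
    for i in range(1,k):
        if st[i,4]>30 and st[i,1]>130: 
            p=np.argwhere(l==i)[:,::-1].astype(np.float32); print("dark",st[i],c[i].round(1),cv2.boxPoints(cv2.minAreaRect(p)).round(0).tolist())
S=lambda *a:onz("scene",a,0.108).round(4)
print("lid scene",S((276,192),(380,204),(370,248),(262,233)).tolist() )
print("lid side",onz("side",((317,157),(401,199),(351,238),(266,190)),.108).round(4).tolist())
print("bar",tri("scene",[(312,189),(345,193)],"side",[(327,190),(299,181)]).round(3).tolist(), onz("scene",[(328,191)],.143),onz("side",[(313,187)],.143))
print("sleeve",onz("scene",[(204,206),(221,186)],.118).round(3).tolist(),onz("side",[(452,250),(467,230)],.118).round(3).tolist())
print("base side",onz("side",[(415,328),(450,335),(457,268),(428,265)],.005).round(3).tolist())
ims=[cv2.imread(f"pics/{n}0.png") for n in("scene","side")]
cr=np.vstack([cv2.resize(ims[0][170:250,180:300],(720,480))[:300+0], cv2.resize(ims[1][220:340,400:490],(400,300)).copy() if 0 else np.zeros((0,720,3),np.uint8)])
a=cv2.resize(ims[0][175:245,180:250],(400,400),interpolation=cv2.INTER_CUBIC); b=cv2.resize(ims[1][220:340,385:505],(400,400),interpolation=cv2.INTER_CUBIC)
cv2.imwrite("pics/c1.png",np.hstack([a,b]))
E
```

```text
scene
dark [203 193  11  14  59] [208.3 199.8] [[203.0, 205.0], [211.0, 192.0], [214.0, 194.0], [206.0, 207.0]]
dark [  27  308   53   92 1096] [ 53.2 354.2] [[26.0, 308.0], [37.0, 303.0], [80.0, 399.0], [68.0, 404.0]]
side
dark [141 221  51  70 522] [165.4 269.2] [[138.0, 281.0], [182.0, 221.0], [207.0, 239.0], [163.0, 299.0]]
dark [132 225  12  21  78] [137.5 235.3] [[131.0, 243.0], [137.0, 223.0], [143.0, 225.0], [137.0, 245.0]]
dark [157 282  24  42 355] [169.6 301.7] [[152.0, 289.0], [168.0, 282.0], [184.0, 319.0], [168.0, 326.0]]
dark [  0 288  98  37 467] [ 46.  305.8] [[-2.0, 317.0], [96.0, 286.0], [99.0, 295.0], [0.0, 325.0]]
dark [612 304  28  15 233] [626.5 311. ] [[612.0, 311.0], [614.0, 303.0], [641.0, 311.0], [639.0, 319.0]]
dark [ 95 332  30  37 447] [108.5 351.8] [[84.0, 342.0], [100.0, 330.0], [127.0, 364.0], [111.0, 377.0]]
dark [131 342  16  47 160] [139.5 368.9] [[130.0, 342.0], [135.0, 341.0], [148.0, 387.0], [143.0, 388.0]]
lid scene [[0.4472, -0.1615, 0.108], [0.4349, 0.1641, 0.108], [0.6594, 0.1698, 0.108], [0.6679, -0.1262, 0.108]]
lid side [[0.6225, 0.1395, 0.108], [0.6094, -0.1574, 0.108], [0.4147, -0.1526, 0.108], [0.4157, 0.1299, 0.108]]
bar [[0.472, -0.035, 0.153], [0.463, 0.058, 0.145]] [[0.45814827 0.00824621 0.143     ]] [[0.46894333 0.01186736 0.143     ]]
sleeve [[0.596, -0.335, 0.118], [0.472, -0.337, 0.118]] [[0.516, -0.345, 0.118], [0.596, -0.34, 0.118]]
base side [[0.375, -0.356, 0.005], [0.407, -0.419, 0.005], [0.586, -0.342, 0.005], [0.55, -0.285, 0.005]]
```

View pics/c1.png

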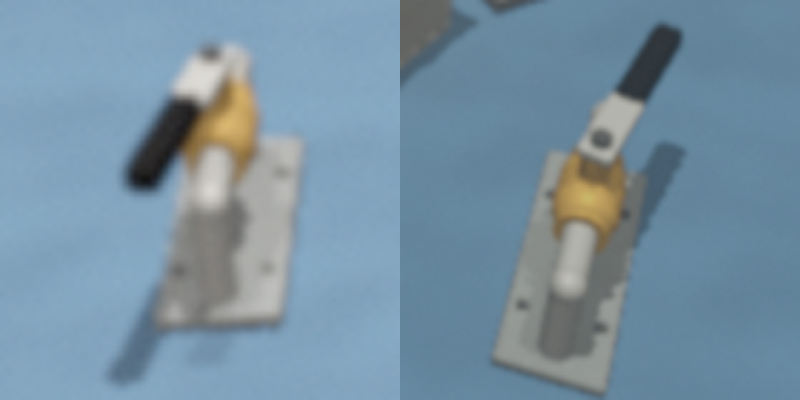

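The crop shows the pivot, sleeve and base clearly: the lever sits near, but not exactly along, the pipe. Next I compute positions.

```bash
python3 - <<'E'
from h import *
p=tri("scene",[(216.8,184.6),(207.5,201)],"side",[(445,262),(459.4,238.6)]); print("pivot,sleeve",p.round(4).tolist())
print(onz("scene",[(216.8,184.6),(208.5,199.5),(205,206.5)],.12).round(4).tolist(),onz("side",[(445,262),(459.4,238.6),(466,230)],.12).round(4).tolist())
b=onz("side",[(430,265.6),(457,271.6),(446.5,338),(413,328)],.006); print("base",b.round(4).tolist(),b.mean(0))
b=onz("scene",[(232.9,199),(229,230.7),(208,231.9)],.006); print("base sc",b.round(4).tolist(),(b[0]+b[2])/2)
# chest: lid outline side colour
for n in("scene","side"):
    im=cv2.imread(f"pics/{n}0.png"); hsv=cv2.cvtColor(im,cv2.COLOR_BGR2HSV)
    m=((hsv[:,:,1]<45)&(hsv[:,:,2]>90)).astype(np.uint8); k,l,st,c=cv2.connectedComponentsWithStats(m)
    i=l[205,320] if n=="scene" else l[210,345]; 
    print(n,st[i]); q=cv2.approxPolyDP(cv2.convexHull(np.argwhere(l==i)[:,::-1].astype(np.int32)),2.5,True).reshape(-1,2); print(q.tolist())
    v=cv2.resize(im[150:270,240:400] if n=="scene" else im[145:265,255:415],(400,300),interpolation=cv2.INTER_CUBIC); v2=v if n=="scene" else np.hstack([v2,v])
cv2.imwrite("pics/c2.png",v2)
E
```

```text
pivot,sleeve [[0.4716, -0.3519, 0.1205], [0.5624, -0.3397, 0.1148]]
[[0.4706, -0.3518, 0.12], [0.5613, -0.3367, 0.12], [0.6004, -0.329, 0.12]] [[0.4724, -0.3522, 0.12], [0.5563, -0.3413, 0.12], [0.5919, -0.3391, 0.12]]
base [[0.5505, -0.2899, 0.006], [0.5748, -0.3479, 0.006], [0.3957, -0.4171, 0.006], [0.372, -0.3535, 0.006]] [ 0.47326349 -0.35212859  0.006     ]
base sc [[0.3669, -0.3523, 0.006], [0.5487, -0.287, 0.006], [0.5719, -0.3481, 0.006]] [ 0.46940388 -0.35019716  0.006     ]
scene [ 258  188  123   85 7590]
[[380, 204], [377, 233], [364, 272], [307, 264], [261, 252], [258, 221], [284, 188]]
side [  186   131   218   137 10725]
[[399, 228], [350, 267], [186, 177], [196, 166], [217, 156], [331, 131], [389, 167], [403, 196]]
```

View pics/c2.png

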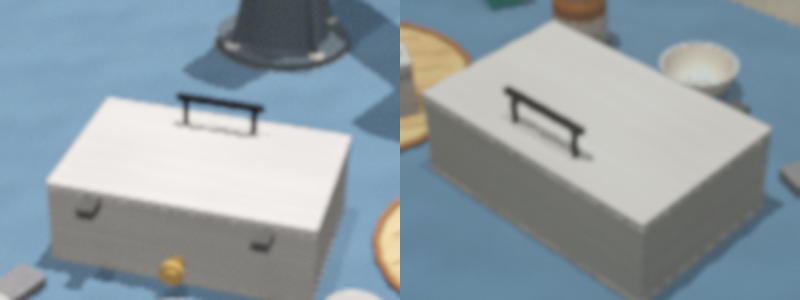

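```bash
python3 - <<'E'
from h import *
# order: near-robot right(-y), near-robot left(+y), far left, far right
sc=[(283.2,188.8),(380.4,204),(367.2,242.8),(260,223.6)]
sd=[(353,236.2),(265.8,183.8),(317.8,154.2),(403,196.6)]
p=tri("scene",sc,"side",sd);print(p.round(4).tolist(),p.mean(0).round(4))
e=[p[1]-p[0],p[2]-p[3],p[2]-p[1],p[3]-p[0]];print([(np.linalg.norm(v).round(3),np.degrees(np.arctan2(v[1],v[0])).round(1)) for v in e])
b=tri("scene",[(311.2,188.8),(344.8,194)],"side",[(327.8,197.4),(297,181.8)]);print("bar",b.round(4).tolist(),b.mean(0).round(4))
print("tins sc",onz("scene",[(417,228),(444,217)],.081).round(3).tolist(),"side",onz("side",[(250,170),(213,172)],.081).round(3).tolist())
todo((.562,-.34,.25),188)
E
```

```text
[[0.4226, -0.1487, 0.1069], [0.437, 0.1613, 0.1055], [0.639, 0.1558, 0.1056], [0.6237, -0.1514, 0.1052]] [0.5306 0.0042 0.1058]
[(np.float64(0.31), np.float64(87.3)), (np.float64(0.308), np.float64(87.1)), (np.float64(0.202), np.float64(-1.5)), (np.float64(0.201), np.float64(-0.8))]
bar [[0.4597, -0.0441, 0.1435], [0.4608, 0.0598, 0.1417]] [0.4603 0.0079 0.1426]
tins sc [[0.495, 0.282, 0.081], [0.415, 0.356, 0.081]] side [[0.476, 0.269, 0.081], [0.401, 0.342, 0.081]]
shift [-628.9 -814.3  -18.2] turn [ -0.1  -0.  -22.4]
```

```bash
python3 -m crank '[-38,-31,-2,0,0,0,-38,-31,-2,0,0,0,-38,-31,-2,0,0,0,-38,-31,-2,0,0,0,-38,-31,-2,0,0,0,-38,-31,-2,0,0,0,-38,-31,-2,0,0,0,-38,-31,-2,0,0,0,-38,-31,-2,0,0,0,-38,-31,0,0,0,0]'
python3 -m crank '[-24,-42,0,0,0,0,-24,-42,0,0,0,0,-24,-42,0,0,0,0,-24,-42,0,0,0,0,-24,-42,0,0,0,0,-24,-42,0,0,0,-5,-24,-42,0,0,0,-5,-24,-42,0,0,0,-5,-24,-42,0,0,0,-5,-24,-42,0,0,0,-2]'
python3 - <<'E'
from h import *
todo((.562,-.34,.25),188)
E
```

```text
t: 1.1
ee_pos: [0.4471, 0.209, 0.2494]
tool_rot: [180.0, 0.0, 165.6]
ft_force: [1.0, 1.0, -0.2]
gripper_width: 1.0
t: 2.1
ee_pos: [0.6132, -0.2413, 0.2488]
tool_rot: [180.0, -0.1, -172.3]
ft_force: [0.7, 0.8, 0.6]
gripper_width: 1.0
shift [ 63.9 -91.   -1.2] turn [ 0.  -0.1 -0.3]
```

```bash
python3 -m crank '[32,-45,0,0,0,0,32,-46,0,0,0,0,0,0,0,0,0,0]'
python3 - <<'E'
from h import *
snap("wrist","w1"); todo((.562,-.34,.25),188)
print(proj("wrist",[[.4715,-.3515,.12],[.5624,-.34,.12]]))
E
```

```text
t: 2.4
ee_pos: [0.5642, -0.3341, 0.2482]
tool_rot: [-179.9, -0.1, -172.8]
ft_force: [-0.7, 0.8, -0.5]
gripper_width: 1.0
shift [ 4.4 -8.5 -1.7] turn [ 0.  -0.1 -0.7]
[[305.83780136  87.64598354]
 [306.5398467  190.69171839]]
```

View pics/w1.png

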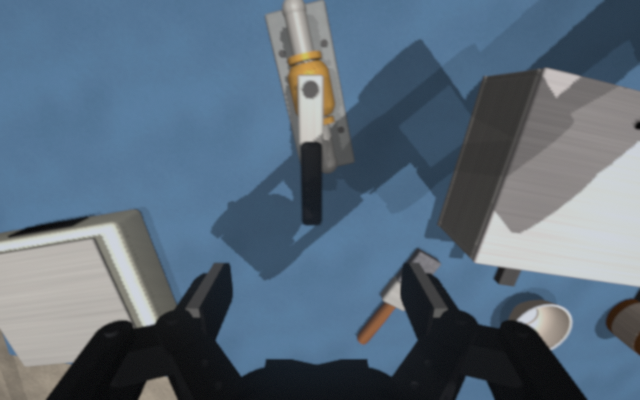

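Sleeve centre lies at (311.5,184), pivot at (310.5,89), pipe base axis from (297,10) to (335,165); the lever is about 12° short of fully on.

```bash
python3 - <<'E'
from h import *
T=np.load("pics/w1.npy")
p=onz("wrist",[(310.5,89),(311.5,184)],.122,T);print(p.round(4)); d=p[1]-p[0];a=np.degrees(np.arctan2(d[1],d[0]));print(a,np.linalg.norm(d))
b=onz("wrist",[(264,15),(325,0),(355,160),(295,170)],.006,T); print(b.round(3).tolist())
for e in (b[3]-b[0],b[2]-b[1]): print(np.degrees(np.arctan2(e[1],e[0])))
c=p[0]+.09*d/np.linalg.norm(d); todo((c[0],c[1],.097),a+180)
E
```

```text
[[ 0.4709 -0.3507  0.122 ]
 [ 0.5535 -0.3396  0.122 ]]
7.6194673101499095 0.08332707346048254
[[0.394, -0.416, 0.006], [0.371, -0.349, 0.006], [0.546, -0.285, 0.006], [0.569, -0.361, 0.006]]
17.240929731516747
19.87174941106359
shift [  6.   -7.1 151.3] turn [ 0.  -0.1 -0.3]
```

```bash
python3 -m crank '[6,-7,30,0,0,0,0,0,40,0,0,0,0,0,40,0,0,0,0,0,25,0,0,0,0,0,16,0,0,0,0,0,0,0,0,0]'
python3 -m crank '[0,0,0,0,0,0,0,0,0,0,0,0,0,0,0,0,0,0,0,0,0,0,0,0,0,0,0,0,0,0,0,0,0,0,0,0]' 1 20
python3 - <<'E'
from h import *
T=pose();c=np.array([.471,-.351,T[2,3]]);d=T[:3,3]-c;print(d,np.degrees(np.arctan2(d[1],d[0])),np.linalg.norm(d[:2]));print(T[:3,:3].T@d*1000)
E
```

```text
t: 3.05
ee_pos: [0.5607, -0.3327, 0.0951]
tool_rot: [179.7, -0.3, -172.3]
ft_force: [0.1, 0.2, 1.1]
gripper_width: 0.998
t: 3.65
ee_pos: [0.563, -0.337, 0.0997]
tool_rot: [-179.8, 0.1, -172.3]
ft_force: [0.4, -2.7, 4.9]
gripper_width: 0.233
[0.09199823 0.01396649 0.        ] 8.632308158128305 0.09305233469670823
[-93.03940787   1.53984445   0.18562245]
```

```bash
python3 -m crank '[0.3,-8,0,0,0,5,0.3,-8,0,0,0,5,0.3,-8,0,0,0,5,0.3,-8,0,0,0,5,0.3,-8,0,0,0,5,0.3,-8,0,0,0,5,0.3,-8,0,0,0,5,0.3,-8,0,0,0,5,0.3,-8,0,0,0,5,0.3,-8,0,0,0,5]'
python3 -m crank '[0.3,-8,0,0,0,5,0.3,-8,0,0,0,5,0.3,-8,0,0,0,5,0.3,-8,0,0,0,5,0.3,-8,0,0,0,5,0,0,0,0,0,0]'
python3 - <<'E'
from h import *
T=pose();c=np.array([.471,-.351,T[2,3]]);d=T[:3,3]-c;print(d,np.degrees(np.arctan2(d[1],d[0])),np.linalg.norm(d[:2]));print(T[:3,:3].T@d*1000, env.get_state()["wrist_torque"])
E
```

```text
t: 4.65
ee_pos: [0.5417, -0.413, 0.0998]
tool_rot: [-180.0, 0.5, 137.5]
ft_force: [4.9, -4.8, 1.4]
gripper_width: 0.23
t: 5.25
ee_pos: [0.5079, -0.4376, 0.0998]
tool_rot: [180.0, 0.5, 112.5]
ft_force: [-1.0, -6.9, 1.1]
gripper_width: 0.23
[ 0.03685313 -0.08658715  0.        ] -66.94447568852588 0.09410359966153643
[-94.09493496   0.9170613    0.88864144] [-1.13213727  0.06428692  0.01141936]
```

```bash
python3 -m crank '[0,-3.3,0,0,0,2,0,-3.3,0,0,0,2,0,0,0,0,0,0]'
python3 -m crank '[0,-3.3,0,0,0,1,0,0,0,0,0,0]'
python3 -m crank '[0,-3.3,0,0,0,1,0,0,0,0,0,0]'
```

```text
t: 5.55
ee_pos: [0.5026, -0.4397, 0.0999]
tool_rot: [179.9, 0.6, 108.6]
ft_force: [3.0, -7.4, 0.7]
gripper_width: 0.231
t: 5.75
ee_pos: [0.5025, -0.4396, 0.0999]
tool_rot: [179.6, 0.6, 107.6]
ft_force: [10.6, -4.4, -0.9]
gripper_width: 0.23
t: 5.95
ee_pos: [0.5024, -0.4396, 0.0999]
tool_rot: [179.3, 0.7, 106.7]
ft_force: [17.4, -2.1, -3.1]
gripper_width: 0.233
```

The lever is at its stop (position frozen at −70.5° and force rising), so the gas is off. Next I relax, release and rise.

```bash
python3 -m crank '[0,6.0,0,0,0,0,0,0,0,0,0,0]'
python3 -m crank '[0,0,0,0,0,0,0,0,0,0,0,0,0,0,0,0,0,0,0,0,0,0,0,0]' -1
python3 -m crank '[0,0,-40,0,0,0,0,0,-40,0,0,0,0,0,-40,0,0,0,0,0,-40,0,0,0]'
python3 - <<'E'
from h import *
snap("wrist","w2")
a=cv2.imread("pics/w2.png"); sc,_=snap("scene","scene2")
cv2.imwrite("pics/c3.png",np.hstack([cv2.resize(a,(480,300)),cv2.resize(sc[175:245,180:250],(300,300))]))
T=np.eye(4)
yaw=-1.8
todo((.4606,.0068,.25),90-1.8)
E
```

```text
t: 6.15
ee_pos: [0.5027, -0.4393, 0.0997]
tool_rot: [179.9, 0.5, 106.7]
ft_force: [2.4, -6.2, 0.8]
gripper_width: 0.238
t: 6.55
ee_pos: [0.4999, -0.435, 0.0979]
tool_rot: [-180.0, -0.1, 106.6]
ft_force: [0.5, 0.3, -0.0]
gripper_width: 0.906
t: 6.95
ee_pos: [0.5, -0.4351, 0.2596]
tool_rot: [-180.0, -0.1, 106.6]
ft_force: [0.5, -0.5, 0.7]
gripper_width: 1.001
shift [438.8  86.9  10.6] turn [ 0.4  0.7 18.4]
```

View pics/c3.png

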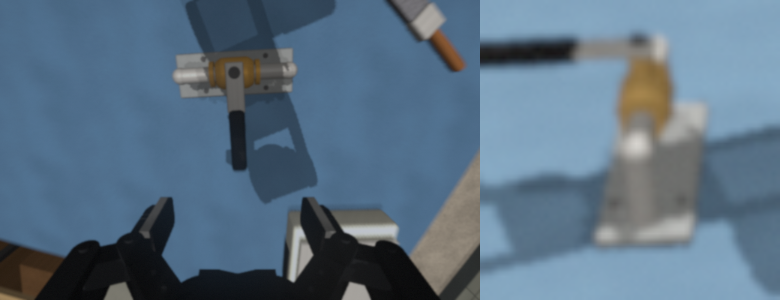

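The crop shows the lever square across the pipe, so the valve is off. Next, above the lid bar.

```bash
python3 -m crank '[44,8.7,1,0,0,0,44,8.7,1,0,0,0,44,8.7,1,0,0,0,44,8.7,1,0,0,0,44,8.7,1,0,0,0,44,8.7,1,0,0,0,44,8.7,1,0,0,0,44,8.7,1,0,0,0,44,8.7,1,0,0,0,43,8.7,1,0,0,0]'
python3 -m crank '[0,0,0,0,0,8,0,0,0,0,0,8,0,0,0,0,0,2.4,0,0,0,0,0,0]'
python3 - <<'E'
from h import *
im,T=snap("wrist","w3"); print(T[:3,3])
print(proj("wrist",[[.4606,-.043,.143],[.4606,.057,.143]],T))
g=im.max(2)
m=(g<60).astype(np.uint8); k,l,st,c=cv2.connectedComponentsWithStats(m)
for i in range(1,k):
    if st[i,4]>200: print(st[i],c[i].round(1))
E
```

```text
t: 8.05
ee_pos: [0.4569, 0.0118, 0.2479]
tool_rot: [-180.0, -0.0, 106.6]
ft_force: [0.8, 0.5, -0.5]
gripper_width: 1.001
t: 8.45
ee_pos: [0.4574, 0.0103, 0.2478]
tool_rot: [-179.9, -0.0, 88.3]
ft_force: [-0.8, 0.2, 0.2]
gripper_width: 1.0
[0.45741916 0.01028493 0.24784461]
[[322.08180881 255.91047609]
 [319.37025304 148.42134261]]
[    0     0   141   255 10410] [ 36.4 140.8]
[ 532    0   95   24 1245] [567.2   9.5]
[515 119  32  56 391] [525.8 143. ]
[ 313  143   13  119 1269] [319.1 200.8]
[   46   263   541   137 32967] [316.1 356.5]
```

View pics/w3.png

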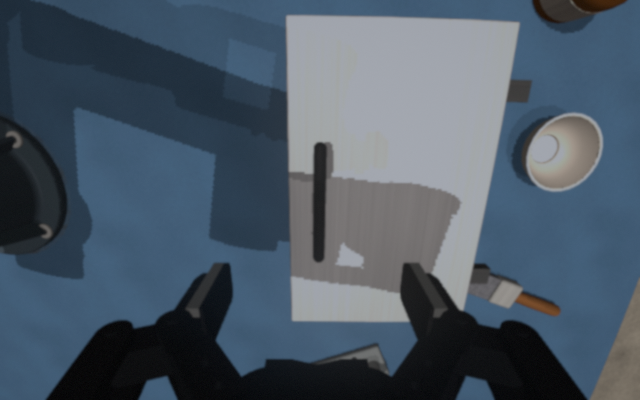

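Bar runs from (320,143) to (319.5,262). I compute its pose and the opening path.

```bash
cat > lid.py <<'E'
from h import *
def path(H,yawc,phis,leans,zt=0.019):
    "tool poses holding the bar; H hinge point"
    out=[]
    for f,l in zip(np.radians(phis),leans):
        b=np.arctan2(.043,.17)+f; r=.17536
        c=np.radians(yawc); p=np.array(H)+np.array([-r*np.cos(b)*np.cos(c),-r*np.cos(b)*np.sin(c),r*np.sin(b)])
        T=np.eye(4); T[:3,:3]=(R.from_euler('xyz',[180,0,90+yawc],degrees=True)*R.from_rotvec([l,0,0],degrees=True)).as_matrix()
        T[:3,3]=p+zt*T[:3,2]; out.append(T)
    return out
def rows(Ts):
    for A,B in zip(Ts[:-1],Ts[1:]):
        D=np.linalg.inv(A)@B; print((D[:3,3]*1000).round(1).tolist(),R.from_matrix(D[:3,:3]).as_rotvec(degrees=True).round(1).tolist())
E
python3 - <<'E'
from lid import *
T=np.load("pics/w3.npy")
p=onz("wrist",[(320,143),(319.5,262)],.143,T);d=p[0]-p[1];m=p.mean(0);a=np.degrees(np.arctan2(d[1],d[0]))-90
print(p.round(4),m,np.linalg.norm(d),a)
l=onz("wrist",[(286,16),(519,22),(468,322),(292,321)],.108,T);print(l.round(4),l.mean(0))
c=np.radians(-1.8); H=m+.17*np.array([np.cos(c),np.sin(c),0]);H[2]=.1;print("H",H)
todo((m[0],m[1],.124),88.2)
ph=np.linspace(0,92,19); Ts=path(H,-1.8,ph,ph/3);rows(Ts)
print(Ts[-1][:3,3])
E
```

```text
[[ 0.4612  0.0614  0.143 ]
 [ 0.458  -0.0494  0.143 ]] [0.4596278  0.00600839 0.143     ] 0.11088163823206278 -1.656366924936492
[[ 0.4358  0.1632  0.108 ]
 [ 0.6341  0.1559  0.108 ]
 [ 0.6316 -0.1566  0.108 ]
 [ 0.4238 -0.1474  0.108 ]] [0.53132077 0.0037935  0.108     ]
H [0.62954391 0.00066856 0.1       ]
shift [ -4.    2.3 123.9] turn [-0.1 -0.   0.1]
[-0.0, 3.9, -15.0] [1.7, 0.0, -0.0]
[-0.0, 4.8, -14.7] [1.7, -0.0, 0.0]
[0.0, 5.7, -14.3] [1.7, 0.0, -0.0]
[-0.0, 6.5, -13.9] [1.7, 0.0, 0.0]
[-0.0, 7.3, -13.5] [1.7, 0.0, -0.0]
[-0.0, 8.1, -13.0] [1.7, -0.0, 0.0]
[-0.0, 8.9, -12.5] [1.7, -0.0, -0.0]
[0.0, 9.6, -11.9] [1.7, 0.0, 0.0]
[-0.0, 10.3, -11.3] [1.7, -0.0, 0.0]
[-0.0, 10.9, -10.6] [1.7, 0.0, 0.0]
[0.0, 11.6, -9.9] [1.7, -0.0, -0.0]
[-0.0, 12.1, -9.1] [1.7, -0.0, -0.0]
[-0.0, 12.6, -8.4] [1.7, 0.0, 0.0]
[-0.0, 13.1, -7.6] [1.7, -0.0, -0.0]
[-0.0, 13.5, -6.8] [1.7, -0.0, -0.0]
[-0.0, 13.9, -5.9] [1.7, 0.0, 0.0]
[-0.0, 14.2, -5.0] [1.7, -0.0, 0.0]
[-0.0, 14.5, -4.1] [1.7, -0.0, -0.0]
[ 6.68742163e-01 -5.63295136e-04  2.52058760e-01]
```

```bash
python3 -m crank '[-4,2.3,34,0,0,0,0,0,40,0,0,0,0,0,30,0,0,0,0,0,20,0,0,0,0,0,0,0,0,0]'
python3 -m crank '[0,0,0,0,0,0,0,0,0,0,0,0,0,0,0,0,0,0,0,0,0,0,0,0,0,0,0,0,0,0,0,0,0,0,0,0]' 1 40
```

```text
t: 9.0
ee_pos: [0.4581, 0.006, 0.1219]
tool_rot: [-179.6, -0.1, 88.2]
ft_force: [0.4, -0.4, 0.5]
gripper_width: 0.998
t: 9.6
ee_pos: [0.4596, 0.0058, 0.125]
tool_rot: [-179.9, 0.0, 88.2]
ft_force: [-2.6, -1.1, 6.3]
gripper_width: 0.11
```

```bash
python3 -m crank '[0,3.9,-15,1.7,0,0,0,4.8,-14.7,1.7,0,0,0,5.7,-14.3,1.7,0,0,0,6.5,-13.9,1.7,0,0]'
python3 -m crank '[0,7.3,-13.5,1.7,0,0,0,8.1,-13,1.7,0,0,0,8.9,-12.5,1.7,0,0,0,9.6,-11.9,1.7,0,0,0,10.3,-11.3,1.7,0,0]'
python3 -m crank '[0,10.9,-10.6,1.7,0,0,0,11.6,-9.9,1.7,0,0,0,12.1,-9.1,1.7,0,0,0,12.6,-8.4,1.7,0,0,0,13.1,-7.6,1.7,0,0]'
python3 - <<'E'
from lid import *
ph=np.linspace(0,92,19); T=path([.62954,.00067,.1],-1.8,ph,ph/3)[14]; print(T[:3,3]); P=pose(); D=np.linalg.inv(P)@T;print(D[:3,3]*1000)
E
```

```text
t: 10.0
ee_pos: [0.4816, 0.0049, 0.1807]
tool_rot: [-172.8, 0.0, 88.2]
ft_force: [-0.3, -1.7, -8.0]
gripper_width: 0.108
t: 10.5
ee_pos: [0.533, 0.0027, 0.2343]
tool_rot: [-163.9, 0.1, 88.3]
ft_force: [-9.7, -2.5, 2.9]
gripper_width: 0.11
t: 11.0
ee_pos: [0.606, -0.0003, 0.2617]
tool_rot: [-155.6, 0.2, 88.2]
ft_force: [-6.4, -4.1, 12.5]
gripper_width: 0.109
[0.60887234 0.00131951 0.25750057]
[1.71847095 4.27634274 2.65615879]
```

```bash
python3 -m crank '[0,13.5,-6.0,1.7,0,0,0,13.9,-5,1.7,0,0,0,14.2,-4.2,1.7,0,0,0,14.5,-3.5,1.7,0,0,0,0,0,0,0,0]'
python3 -m crank '[0,4,-1,0,0,0,0,0,0,0,0,0]'
python3 -m crank '[0,4,-1,0,0,0,0,0,0,0,0,0]'
```

```text
t: 11.5
ee_pos: [0.6693, -0.0028, 0.2554]
tool_rot: [-149.6, 0.3, 88.1]
ft_force: [1.3, -3.9, 18.5]
gripper_width: 0.106
t: 11.7
ee_pos: [0.6693, -0.0028, 0.2554]
tool_rot: [-149.1, 0.3, 88.1]
ft_force: [-7.9, -3.2, 19.4]
gripper_width: 0.108
t: 11.9
ee_pos: [0.6692, -0.0028, 0.2554]
tool_rot: [-148.4, 0.3, 88.1]
ft_force: [-17.1, -4.5, 22.4]
gripper_width: 0.108
```

```bash
python3 -m crank '[0,-7,3,0,0,0,0,0,0,0,0,0]'
python3 -m crank '[0,0,0,0,0,0,0,0,0,0,0,0,0,0,0,0,0,0]' 0.45
python3 -m crank '[0,0,-25,0,0,0,0,0,-25,0,0,0,0,0,-25,0,0,0,0,0,-25,0,0,0]'
python3 - <<'E'
from h import *
sc,_=snap("scene","scene4"); sd,_=snap("side","side4")
cv2.imwrite("pics/c4.png",np.hstack([cv2.resize(sc[110:310,240:520],(420,300),interpolation=cv2.INTER_CUBIC),cv2.resize(sd[70:330,160:500],(380,290),interpolation=cv2.INTER_CUBIC).repeat(1,0) if 0 else cv2.resize(sd[70:330,160:500],(380,300),interpolation=cv2.INTER_CUBIC)]))
E
```

```text
t: 12.1
ee_pos: [0.669, -0.0028, 0.2554]
tool_rot: [-149.8, 0.3, 88.1]
ft_force: [2.6, -3.4, 18.9]
gripper_width: 0.111
t: 12.4
ee_pos: [0.6676, -0.0004, 0.2476]
tool_rot: [-149.3, -0.0, 88.2]
ft_force: [0.7, 0.0, -0.1]
gripper_width: 0.275
t: 12.8
ee_pos: [0.719, -0.0019, 0.3342]
tool_rot: [-149.3, -0.0, 88.3]
ft_force: [0.1, 0.1, 0.0]
gripper_width: 0.276
```

View pics/c4.png

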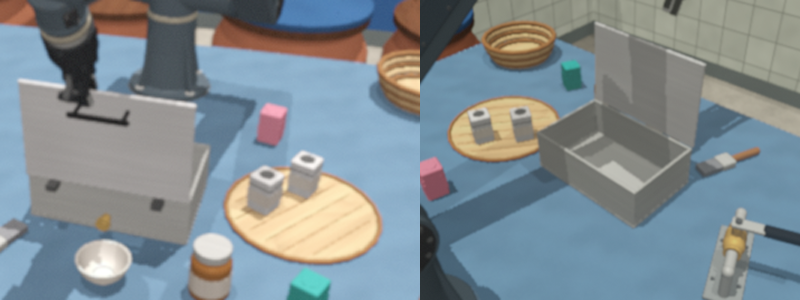

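Lid is upright and the valve is off. Exactly two tins are on the tray, and the pink and turquoise ones are off it. Now to the tray.

```bash
python3 -m crank '[0,0,-40,0,0,0,0,0,-40,0,0,0,40,0,0,-8,0,0,45,0,0,-8,0,0,50,0,0,-8,0,0,50,0,0,-6.7,0,0,50,0,0,0,0,0,50,0,0,0,0,0,0,0,0,0,0,0]' -1
python3 - <<'E'
from h import *
todo((.44,.31,.27),88.2)
E
```

```text
t: 13.8
ee_pos: [0.7513, 0.2899, 0.3943]
tool_rot: [179.8, -0.2, 88.8]
ft_force: [0.7, -0.8, -0.1]
gripper_width: 1.001
shift [  13.2 -312.2  123. ] turn [ 0.2 -0.2  0.6]
```

```bash
python3 -m crank '[2,-44,17,0,0,0,2,-44,17,0,0,0,2,-44,17,0,0,0,2,-44,18,0,0,0,2,-45,18,0,0,0,2,-45,18,0,0,0,2,-45,18,0,0,0,0,0,0,0,0,0]'
python3 - <<'E'
from h import *
im,T=snap("wrist","w5");print(T[:3,3])
E
```

```text
t: 14.6
ee_pos: [0.432, 0.3018, 0.2657]
tool_rot: [-179.3, 0.5, 88.4]
ft_force: [-0.2, 0.7, -0.5]
gripper_width: 1.003
[0.4319996  0.30175718 0.26567639]
```

View pics/w5.png

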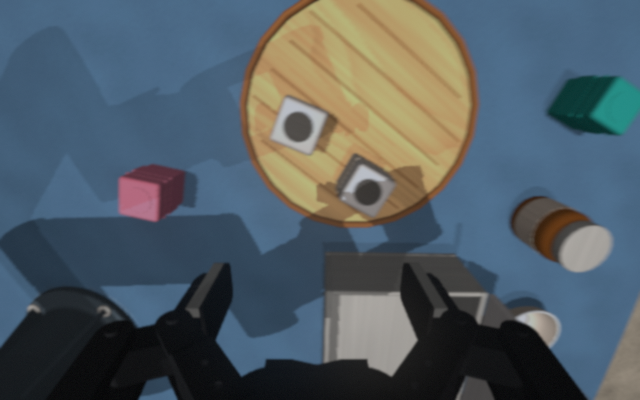

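Tins on the tray: A top face centred (298,127), B centred (368,189). Pink (150,192) and turquoise (605,105) are off the tray.

```bash
python3 - <<'E'
from h import *
T=np.load("pics/w5.npy"); im=cv2.imread("pics/w5.png")
for q in ([(285,97),(328,108),(315,155),(271,142)],[(361,160),(396,180),(375,216),(339,198)]):
    p=onz("wrist",q,.081,T); e=np.roll(p,-1,0)-p; print(p.mean(0).round(4),np.linalg.norm(e,axis=1).round(3),(np.degrees(np.arctan2(e[:,1],e[:,0]))%90).round(1))
print(onz("wrist",[(298,127),(369,191)],.081,T).round(4))
h=cv2.cvtColor(im,cv2.COLOR_BGR2HSV)
for (x0,y0,x1,y1) in ((262,88,336,162),(330,150,404,224)):
    s=h[y0:y1,x0:x1]; m=((s[:,:,1]<40)&(s[:,:,2]>125)).astype(np.uint8); m=cv2.morphologyEx(m,cv2.MORPH_CLOSE,np.ones((25,25)))
    k,l,st,c=cv2.connectedComponentsWithStats(m); i=1+st[1:,4].argmax(); pt=np.argwhere(l==i)[:,::-1]+[x0,y0]; r=cv2.minAreaRect(pt.astype(np.float32)); b=cv2.boxPoints(r)
    p=onz("wrist",b,.081,T); e=np.roll(p,-1,0)-p; print(r,st[i,4],p.mean(0).round(4),np.linalg.norm(e,axis=1).round(3),(np.degrees(np.arctan2(e[:,1],e[:,0]))%90).round(1))
tr=onz("wrist",[(246,100),(475,100)],.01,T);print(tr)
E
```

```text
[0.4132 0.3593 0.081 ] [0.046 0.051 0.05  0.049] [74.6 73.  72.  68.6]
[0.4876 0.2875 0.081 ] [0.047 0.049 0.048 0.05 ] [59.4 63.  61.2 60.9]
[[0.4113 0.3583 0.081 ]
 [0.4891 0.285  0.081 ]]
((297.16632080078125, 125.23664093017578), (63.723167419433594, 62.788673400878906), 32.2756462097168) 2714 [0.4104 0.3592 0.081 ] [0.066 0.065 0.068 0.069] [53.2 57.4 56.4 55.6]
((367.22918701171875, 192.0745086669922), (53.627655029296875, 58.53103256225586), 38.23382568359375) 1890 [0.4871 0.2827 0.081 ] [0.066 0.062 0.069 0.066] [52.3 51.5 55.2 49.2]
[[0.34154601 0.38747972 0.01      ]
 [0.6324365  0.38099625 0.01      ]]
```

```bash
python3 -m crank '[0,0,0,0,0,-8,0,0,0,0,0,-8,0,0,0,0,0,-8,0,0,0,0,0,-8,0,0,0,0,0,-8,0,0,0,0,0,-8,0,0,0,0,0,-8,0,0,0,0,0,-6.6,0,0,0,0,0,0]'
python3 - <<'E'
from h import *
todo((.488,.286,.17),151)
E
```

```text
t: 15.55
ee_pos: [0.4465, 0.3047, 0.2716]
tool_rot: [179.7, 0.5, 150.8]
ft_force: [-0.0, -0.4, -0.2]
gripper_width: 1.0
shift [-44.5   3.4 102. ] turn [ 0.3  0.5 -0.2]
```

```bash
python3 -m crank '[-22,2,50,0,0,0,-22,2,50,0,0,0,0,0,0,0,0,0,0,0,0,0,0,0]'
python3 - <<'E'
from h import *
im,T=snap("wrist","w6");print(T[:3,3])
for p in ([.488,.286],[.412,.359]): print(proj("wrist",[[*p,.081]],T))
cv2.imwrite("pics/w6c.png",cv2.resize(im,(480,300)))
E
```

```text
t: 15.95
ee_pos: [0.483, 0.2882, 0.1796]
tool_rot: [179.9, 0.3, 150.7]
ft_force: [0.4, 0.2, 0.6]
gripper_width: 0.997
[0.48303648 0.28816828 0.17955455]
[[316.62663093 210.35495038]]
[[351.84718911  83.84989872]]
```

View pics/w6c.png

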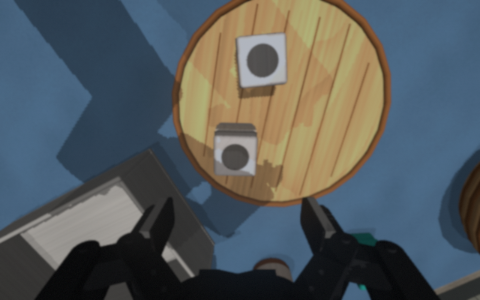

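Tin B is centred at (313,209) and squared to the jaws, within 2 mm of the estimate.

```bash
python3 -m crank '[-4,1,36,0,0,0,0,0,36,0,0,0,0,0,36,0,0,0,0,0,36,0,0,0,0,0,0,0,0,0,0,0,0,0,0,0]'
python3 -m crank '[0,0,0,0,0,0,0,0,0,0,0,0,0,0,0,0,0,0,0,0,0,0,0,0,0,0,0,0,0,0]' 1 60
```

```text
t: 16.6
ee_pos: [0.4892, 0.2885, 0.0388]
tool_rot: [179.6, 0.6, 150.8]
ft_force: [-0.6, -0.6, 0.2]
gripper_width: 1.002
t: 17.1
ee_pos: [0.4892, 0.2878, 0.0391]
tool_rot: [179.6, 0.6, 150.8]
ft_force: [0.0, -1.2, 8.3]
gripper_width: 0.579
```

Gripped (49 mm). Lift and plan to the chest.

```bash
python3 -m crank '[0,0,-45,0,0,0,0,0,-45,0,0,0,0,0,-35,0,0,-8,0,0,0,0,0,-8,0,0,0,0,0,-8,0,0,0,0,0,-3.4,0,0,0,0,0,0]'
python3 - <<'E'
from h import *
todo((.518,-.06,.165),178.2)
E
```

```text
t: 17.8
ee_pos: [0.4871, 0.2877, 0.1626]
tool_rot: [180.0, 0.6, 178.2]
ft_force: [-1.1, 0.3, -0.7]
gripper_width: 0.579
shift [ -41.8 -346.5   -2.3] turn [0.  0.6 0. ]
```

```bash
python3 -m crank '[-5,-39,0,0,0,0,-5,-39,0,0,0,0,-5,-39,0,0,0,0,-5,-39,0,0,0,0,-5,-39,0,0,0,0,-5,-39,0,0,0,0,-5,-39,0,0,0,0,-5,-39,0,0,0,0,-2,-35,0,0,0,0,0,0,0,0,0,0]'
python3 -m crank '[0,0,0,0,0,0,0,0,40,0,0,0,0,0,40,0,0,0,0,0,26,0,0,0,0,0,8,0,0,0,0,0,0,0,0,0]'
```

```text
t: 18.8
ee_pos: [0.5197, -0.065, 0.1626]
tool_rot: [-179.9, 0.7, 177.8]
ft_force: [0.7, -0.6, -1.3]
gripper_width: 0.574
t: 19.4
ee_pos: [0.5185, -0.0591, 0.0472]
tool_rot: [179.9, 0.4, 178.3]
ft_force: [0.7, -0.3, -2.1]
gripper_width: 0.575
```

```bash
python3 -m crank '[0,0,4,0,0,0,0,0,2.5,0,0,0,0,0,1.5,0,0,0,0,0,0,0,0,0]'
python3 -m crank '[0,0,0,0,0,0,0,0,0,0,0,0,0,0,0,0,0,0,0,0,0,0,0,0]' -1
python3 -m crank '[0,0,-45,0,0,0,0,0,-45,0,0,0,0,0,-45,0,0,0,0,0,0,0,0,0]'
python3 - <<'E'
from h import *
todo((.412,.359,.2),162)
E
```

```text
t: 19.8
ee_pos: [0.5197, -0.0606, 0.0405]
tool_rot: [-180.0, 0.6, 178.2]
ft_force: [-0.1, -0.8, -1.7]
gripper_width: 0.577
t: 20.2
ee_pos: [0.5195, -0.0606, 0.0401]
tool_rot: [180.0, 0.5, 178.2]
ft_force: [-0.4, -0.5, -0.0]
gripper_width: 0.997
t: 20.6
ee_pos: [0.5221, -0.0617, 0.1806]
tool_rot: [-179.8, 1.2, 178.2]
ft_force: [0.0, 0.4, -0.4]
gripper_width: 1.002
shift [122.5 417.  -23.5] turn [-0.   1.2 16.2]
```

```bash
python3 -m crank '[13,46,-2,0,0,0,13,46,-2,0,0,0,13,46,-3,0,0,0,13,46,-3,0,0,0,14,47,-3,0,0,0,14,47,-3,0,0,0,14,47,-3,0,0,0,14,46,-3,0,0,8,14,46,-2,0,0,8,0,0,0,0,0,0]'
python3 -m crank '[0,0,0,0,0,0,0,0,0,0,0,0]'
python3 - <<'E'
from h import *
im,T=snap("wrist","w7");print(T[:3,3])
print(proj("wrist",[[.412,.359,.081]],T))
cv2.imwrite("pics/w7c.png",cv2.resize(im,(480,300)))
todo((.412,.359,.037),162)
E
```

```text
t: 21.6
ee_pos: [0.4152, 0.3619, 0.1975]
tool_rot: [179.7, 0.5, 163.2]
ft_force: [-0.1, -0.6, -0.6]
gripper_width: 1.002
t: 21.8
ee_pos: [0.4159, 0.3557, 0.197]
tool_rot: [180.0, 0.4, 163.0]
ft_force: [-0.2, -0.6, 1.2]
gripper_width: 0.997
[0.41591983 0.3557399  0.19700527]
[[318.1495565  192.94962194]]
shift [  6.3   2.  160.1] turn [0.1 0.4 0.9]
```

View pics/w7c.png

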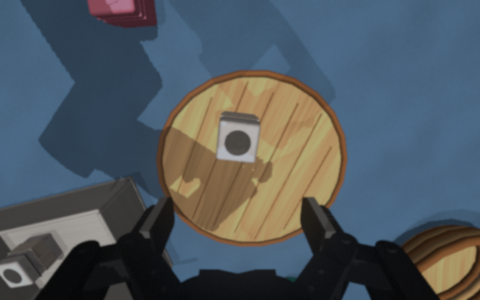

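Tin A is at (317,190), as predicted; tin B stands in the chest at lower left.

```bash
python3 -m crank '[6,1,40,0,0,0,0,0,40,0,0,0,0,0,40,0,0,0,0,0,38,0,0,0,0,0,0,0,0,0,0,0,0,0,0,0]'
python3 -m crank '[0,0,0,0,0,0,0,0,0,0,0,0,0,0,0,0,0,0,0,0,0,0,0,0,0,0,0,0,0,0]' 1 60
python3 -m crank '[0,0,-45,0,0,0,0,0,-45,0,0,0,0,0,-35,0,0,-8,0,0,0,0,0,-7,0,0,0,0,0,0]'
python3 - <<'E'
from h import *
todo((.518,.085,.165),178.2)
E
```

```text
t: 22.45
ee_pos: [0.4126, 0.3584, 0.0396]
tool_rot: [179.9, 0.4, 162.9]
ft_force: [0.9, 0.5, 0.4]
gripper_width: 1.001
t: 22.95
ee_pos: [0.4135, 0.3599, 0.0423]
tool_rot: [179.7, 0.7, 163.0]
ft_force: [0.6, -1.8, 7.3]
gripper_width: 0.592
t: 23.45
ee_pos: [0.4117, 0.3601, 0.1672]
tool_rot: [179.8, 0.7, 178.0]
ft_force: [-0.6, 0.2, -2.5]
gripper_width: 0.589
shift [-115.9 -271.2    2.9] turn [ 0.2  0.7 -0.2]
```

```bash
python3 -m crank '[-16,-39,0,0,0,0,-17,-39,0,0,0,0,-17,-39,0,0,0,0,-17,-39,0,0,0,0,-17,-39,0,0,0,0,-16,-39,0,0,0,0,-16,-37,0,0,0,0,0,0,0,0,0,0,0,0,0,0,0,0]'
python3 -m crank '[0,0,40,0,0,0,0,0,40,0,0,0,0,0,28,0,0,0,0,0,8,0,0,0,0,0,0,0,0,0,0,0,0,0,0,0]'
```

```text
t: 24.35
ee_pos: [0.5169, 0.0839, 0.1651]
tool_rot: [180.0, 0.4, 177.7]
ft_force: [-0.2, 0.3, -2.3]
gripper_width: 0.591
t: 24.95
ee_pos: [0.519, 0.0854, 0.0506]
tool_rot: [180.0, 0.6, 178.0]
ft_force: [0.5, 0.1, -1.7]
gripper_width: 0.591
```

```bash
python3 -m crank '[0,0,4,0,0,0,0,0,2.5,0,0,0,0,0,1.5,0,0,0,0,0,0,0,0,0]'
python3 -m crank '[0,0,0,0,0,0,0,0,0,0,0,0,0,0,0,0,0,0,0,0,0,0,0,0]' -1
python3 -m crank '[0,0,-45,0,0,0,0,0,-45,0,0,0,0,0,-45,0,0,0,0,0,0,0,0,0]'
python3 -m crank '[0,0,-45,0,0,0,0,0,-45,0,0,0,0,0,-45,0,0,0,0,0,0,0,0,0]'
python3 - <<'E'
from h import *
im,T=snap("wrist","w8"); sd,_=snap("side","side8"); sc,_=snap("scene","scene8")
cv2.imwrite("pics/c8.png",np.hstack([cv2.resize(im,(440,275)),cv2.resize(sd[80:300,170:450],(350,275),interpolation=cv2.INTER_CUBIC)]))
E
```

```text
t: 25.35
ee_pos: [0.5194, 0.0846, 0.0434]
tool_rot: [180.0, 0.6, 178.0]
ft_force: [-0.6, 0.0, 7.1]
gripper_width: 0.59
t: 25.75
ee_pos: [0.5187, 0.0846, 0.0417]
tool_rot: [180.0, 0.5, 178.0]
ft_force: [1.4, 0.3, 0.5]
gripper_width: 0.997
t: 26.15
ee_pos: [0.5216, 0.0846, 0.1822]
tool_rot: [180.0, 1.2, 178.0]
ft_force: [0.6, 0.8, -0.5]
gripper_width: 1.001
t: 26.55
ee_pos: [0.5199, 0.0846, 0.3174]
tool_rot: [180.0, 1.3, 178.0]
ft_force: [0.2, 0.4, -0.2]
gripper_width: 1.001
```

View pics/c8.png

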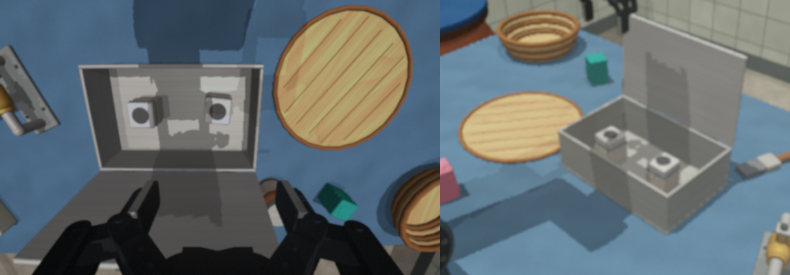

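Both tins stand apart on the chest floor and the tray is empty. Back to the bar by the route I left it.

```bash
python3 -m crank '[0,0,-45,0,0,0,0,0,-45,0,0,0,0,0,0,0,0,8.2,0,0,0,0,0,8.2,0,0,0,0,0,8.2,0,0,0,0,0,8.2,0,0,0,0,0,8.2,0,0,0,0,0,8.2,0,0,0,0,0,8.2,0,0,0,0,0,8.2]'
python3 -m crank '[0,0,0,0,0,8.2,0,0,0,0,0,8.2,0,0,0,0,0,7.8,0,0,0,0,0,0,0,0,0,0,0,0]' 0.38 40
python3 - <<'E'
from lid import *
T=np.eye(4);T[:3,:3]=R.from_euler('xyz',[-149.3,0,88.2],degrees=True).as_matrix();T[:3,3]=[.6676,-.0008,.2476]
P=T[:3,3]-.17*T[:3,2];print(P);todo(P,88.2)
E
```

```text
t: 27.7
ee_pos: [0.5145, 0.0847, 0.3986]
tool_rot: [179.9, 0.0, 112.0]
ft_force: [-0.5, -1.3, -0.5]
gripper_width: 0.999
t: 28.2
ee_pos: [0.5149, 0.0847, 0.3997]
tool_rot: [179.7, -0.0, 88.3]
ft_force: [0.8, 0.2, -0.5]
gripper_width: 0.313
[ 0.75434947 -0.00352621  0.39377489]
shift [-81.2 241.9   7.1] turn [ 0.3 -0.   0.1]
```

```bash
python3 -m crank '[-16,46,0,0,0,0,-16,46,0,0,0,0,-16,46,0,0,0,0,-16,46,2,0,0,0,-17,46,2,0,0,0,0,12,2,8,0,0,0,0,0,8,0,0,0,0,0,8,0,0,0,0,0,6.7,0,0,0,0,0,0,0,0]'
python3 - <<'E'
from h import *
im,T=snap("wrist","w9")
cv2.imwrite("pics/w9c.png",cv2.resize(im,(480,300)))
todo([.6676,-.0008,.2476],88.2,-149.3)
E
```

```text
t: 29.2
ee_pos: [0.7477, -0.0041, 0.3834]
tool_rot: [-149.0, -0.2, 88.3]
ft_force: [1.1, 0.5, -2.3]
gripper_width: 0.313
shift [  0.6   1.1 161.6] turn [ 0.3 -0.1  0.1]
```

View pics/w9c.png

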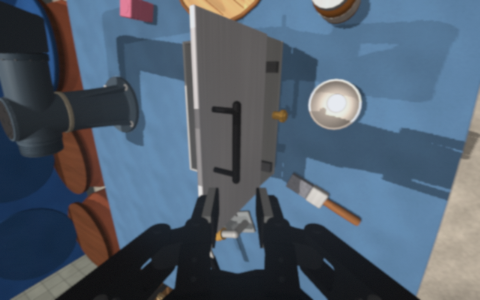

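Bar (237,142) lies midway between the fingers; approach along the tool axis.

```bash
python3 -m crank '[0,1,40,0,0,0,0,0,40,0,0,0,0,0,35,0,0,0,0,0,25,0,0,0,0,0,14,0,0,0,0,0,7,0,0,0,0,0,0,0,0,0]'
python3 -m crank '[0,0,0,0,0,0,0,0,0,0,0,0,0,0,0,0,0,0,0,0,0,0,0,0]' 1 40
python3 - <<'E'
from lid import *
ph=np.linspace(92,0,19); Ts=path([.62954,.00067,.1],-1.8,ph,ph/3);rows(Ts)
P=pose();D=np.linalg.inv(P)@Ts[0];print(D[:3,3]*1000)
E
```

```text
t: 29.95
ee_pos: [0.6688, -0.0014, 0.2566]
tool_rot: [-150.3, -0.0, 88.2]
ft_force: [0.2, 0.7, -0.8]
gripper_width: 0.309
t: 30.35
ee_pos: [0.6697, -0.0015, 0.2568]
tool_rot: [-150.3, 0.0, 88.2]
ft_force: [2.1, -0.8, 6.4]
gripper_width: 0.112
[0.0, -14.4, 4.6] [-1.7, 0.0, 0.0]
[-0.0, -14.1, 5.5] [-1.7, 0.0, -0.0]
[-0.0, -13.7, 6.3] [-1.7, -0.0, -0.0]
[0.0, -13.3, 7.2] [-1.7, 0.0, -0.0]
[-0.0, -12.9, 8.0] [-1.7, -0.0, 0.0]
[0.0, -12.4, 8.8] [-1.7, -0.0, -0.0]
[0.0, -11.8, 9.5] [-1.7, 0.0, 0.0]
[-0.0, -11.3, 10.2] [-1.7, 0.0, 0.0]
[0.0, -10.6, 10.9] [-1.7, -0.0, -0.0]
[0.0, -10.0, 11.6] [-1.7, -0.0, -0.0]
[0.0, -9.3, 12.2] [-1.7, 0.0, -0.0]
[0.0, -8.5, 12.7] [-1.7, 0.0, 0.0]
[0.0, -7.7, 13.2] [-1.7, -0.0, 0.0]
[-0.0, -6.9, 13.7] [-1.7, 0.0, 0.0]
[-0.0, -6.1, 14.1] [-1.7, -0.0, -0.0]
[-0.0, -5.3, 14.5] [-1.7, 0.0, 0.0]
[0.0, -4.4, 14.8] [-1.7, -0.0, -0.0]
[0.0, -3.5, 15.1] [-1.7, -0.0, 0.0]
[0.89985235 1.49121402 4.55580247]
```

```bash
python3 -m crank '[0,-14.4,4.6,-1.7,0,0,0,-14.1,5.5,-1.7,0,0,0,-13.7,6.3,-1.7,0,0,0,-13.3,7.2,-1.7,0,0,0,-12.9,8,-1.7,0,0]'
python3 -m crank '[0,-12.4,8.8,-1.7,0,0,0,-11.8,9.5,-1.7,0,0,0,-11.3,10.2,-1.7,0,0,0,-10.6,10.9,-1.7,0,0,0,-10,11.6,-1.7,0,0]'
python3 -m crank '[0,-9.3,12.2,-1.7,0,0,0,-8.5,12.7,-1.7,0,0,0,-7.7,13.2,-1.7,0,0,0,-6.9,13.7,-1.7,0,0,0,-6.1,14.1,-1.7,0,0]'
python3 -m crank '[0,-5.3,14.5,-1.7,0,0,0,-4.4,14.8,-1.7,0,0,0,-3.5,15.1,-1.7,0,0,0,0,0,0,0,0]'
```

```text
t: 30.85
ee_pos: [0.5959, 0.0015, 0.259]
tool_rot: [-159.2, -0.1, 88.2]
ft_force: [3.8, 2.0, 4.2]
gripper_width: 0.105
t: 31.35
ee_pos: [0.5258, 0.0044, 0.2277]
tool_rot: [-167.4, -0.1, 88.1]
ft_force: [1.0, 4.1, 3.8]
gripper_width: 0.108
t: 31.85
ee_pos: [0.4757, 0.0065, 0.1683]
tool_rot: [-175.7, -0.2, 88.1]
ft_force: [2.6, 5.3, 1.1]
gripper_width: 0.11
t: 32.25
ee_pos: [0.46, 0.0069, 0.1234]
tool_rot: [179.3, -0.2, 88.1]
ft_force: [0.8, 7.4, -4.3]
gripper_width: 0.111
```

```bash
python3 -m crank '[0,0,3,0,0,0,0,0,0,0,0,0]'
python3 -m crank '[0,0,3,0,0,0,0,0,0,0,0,0]'
```

```text
t: 32.45
ee_pos: [0.4599, 0.0069, 0.1227]
tool_rot: [179.4, -0.2, 88.1]
ft_force: [-4.4, 6.6, 17.7]
gripper_width: 0.112
t: 32.65
ee_pos: [0.4599, 0.0068, 0.1221]
tool_rot: [179.4, -0.1, 88.1]
ft_force: [-9.0, 7.2, 40.5]
gripper_width: 0.109
```

Lid is on its rim (force climbs to 40 N without motion). Relax, release and rise.

```bash
python3 -m crank '[0,0,-5,0,0,0,0,0,0,0,0,0]'
python3 -m crank '[0,0,0,0,0,0,0,0,0,0,0,0,0,0,0,0,0,0,0,0,0,0,0,0]' -1
python3 -m crank '[0,0,-15,0,0,0,0,0,-35,0,0,0,0,0,-40,0,0,0,0,0,-40,0,0,0,0,0,0,0,0,0]'
python3 - <<'E'
from h import *
im,T=snap("wrist","w10"); sd,_=snap("side","side10")
cv2.imwrite("pics/c10.png",np.hstack([cv2.resize(im,(440,275)),cv2.resize(sd[120:280,250:410],(275,275),interpolation=cv2.INTER_CUBIC)]))
todo((.504,-.435,.25),109.5)
E
```

```text
t: 32.85
ee_pos: [0.4601, 0.0068, 0.1239]
tool_rot: [179.4, -0.2, 88.1]
ft_force: [-0.5, 5.7, 0.3]
gripper_width: 0.109
t: 33.25
ee_pos: [0.4608, 0.0051, 0.123]
tool_rot: [179.3, -0.0, 88.2]
ft_force: [-0.0, 0.7, -0.2]
gripper_width: 0.787
t: 33.75
ee_pos: [0.4627, 0.0044, 0.258]
tool_rot: [178.7, 0.1, 88.2]
ft_force: [0.5, 0.1, 0.1]
gripper_width: 0.998
shift [-438.5   58.5    4.8] turn [  0.8   0.2 -21.3]
```

View pics/c10.png

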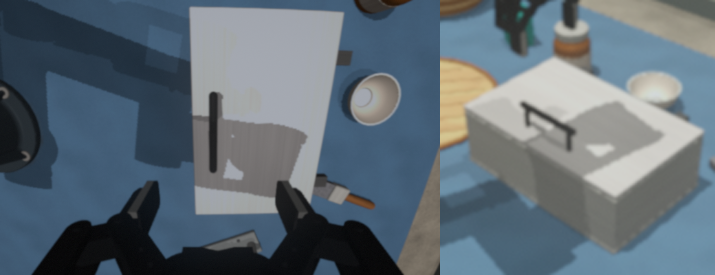

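Lid looks shut in both views. Check numerically against the start picture and go to the valve.

```bash
python3 - <<'E'
import cv2,numpy as np
a=cv2.imread("pics/side0.png",0);b=cv2.imread("pics/side10.png",0)
for (x,y,w,h) in ((290,172,46,40),(256,175,24,24),(340,225,26,24)):
    r=cv2.matchTemplate(b[y-8:y+h+8,x-8:x+w+8],a[y:y+h,x:x+w],cv2.TM_CCOEFF_NORMED);print(np.array(cv2.minMaxLoc(r)[3])-8,r.max().round(3))
E
python3 -m crank '[-44,6,0,0,0,0,-44,6,0,0,0,0,-44,6,0,0,0,0,-44,6,0,0,0,0,-44,6,0,0,0,0,-44,6,0,0,0,0,-44,6,0,0,0,0,-44,6,0,0,0,-7,-44,6,0,0,0,-7,-38,6,0,0,0,-7.3]'
python3 -m crank '[0,0,0,0,0,0,0,0,0,0,0,0]'
python3 - <<'E'
from h import *
T=pose();im=env.get_image("wrist")
todo((.501,-.436,.097),109.5)
for f in (0.049,.131): print(proj("wrist",[[.471+f*np.cos(np.radians(-70.5)),-.351+f*np.sin(np.radians(-70.5)),.124]],T))
m=(im.max(2)<50).astype(np.uint8);k,l,st,c=cv2.connectedComponentsWithStats(m)
for i in range(1,k):
    if st[i,4]>300: print(st[i],c[i].round(1))
E
```

```text
[0 0] 0.838
[ 0 -1] 0.737
[0 0] 0.995
t: 34.85
ee_pos: [0.5183, -0.4291, 0.2507]
tool_rot: [179.5, -0.0, 109.7]
ft_force: [0.6, -0.2, 0.9]
gripper_width: 0.999
t: 35.05
ee_pos: [0.5186, -0.427, 0.2505]
tool_rot: [179.5, -0.1, 109.3]
ft_force: [-0.0, -0.1, 0.1]
gripper_width: 0.997
shift [ -3.9 -21.3 154. ] turn [ 0.5 -0.1 -0.1]
[[293.92109669 154.50237195]]
[[296.00794979 237.02610351]]
[ 285  150   21   80 1494] [295.4 188.6]
[   46   264   594   136 33035] [330.2 359.1]
[  0 320  22  62 412] [  5.7 339.6]
```

```bash
python3 -m crank '[-2,-21,34,0,0,0,0,0,40,0,0,0,0,0,40,0,0,0,0,0,25,0,0,0,0,0,14,0,0,0,0,0,0,0,0,0]'
python3 -m crank '[0,0,0,0,0,0,0,0,0,0,0,0,0,0,0,0,0,0,0,0,0,0,0,0,0,0,0,0,0,0]' 1 20
python3 - <<'E'
from h import *
T=pose();c=np.array([.471,-.351,T[2,3]]);d=T[:3,3]-c;print(T[:3,:3].T@d*1000)
E
```

```text
t: 35.7
ee_pos: [0.5012, -0.4336, 0.0983]
tool_rot: [179.5, -0.1, 109.5]
ft_force: [-0.9, 0.5, -0.3]
gripper_width: 1.002
t: 36.2
ee_pos: [0.5024, -0.4366, 0.1017]
tool_rot: [179.4, 0.3, 109.5]
ft_force: [-0.4, -0.4, 2.5]
gripper_width: 0.229
[-91.14212026   0.94573502   0.50283983]
```

```bash
python3 -m crank '[0.3,8,0,0,0,-5,0.3,8,0,0,0,-5,0.3,8,0,0,0,-5,0.3,8,0,0,0,-5,0.3,8,0,0,0,-5,0.3,8,0,0,0,-5,0.3,8,0,0,0,-5,0.3,8,0,0,0,-5,0.3,8,0,0,0,-5]'
python3 -m crank '[0.3,8,0,0,0,-5,0.3,8,0,0,0,-5,0.3,8,0,0,0,-5,0.3,8,0,0,0,-5,0.3,8,0,0,0,-5,0.3,8,0,0,0,-5,0.3,8,0,0,0,-5,0.3,8,0,0,0,-5,0,0,0,0,0,0]'
python3 - <<'E'
from h import *
T=pose();c=np.array([.471,-.351,T[2,3]]);d=T[:3,3]-c;print(np.degrees(np.arctan2(d[1],d[0])),T[:3,:3].T@d*1000)
E
```

```text
t: 37.1
ee_pos: [0.553, -0.3899, 0.1017]
tool_rot: [179.8, 0.4, 154.7]
ft_force: [-6.4, -1.4, 3.2]
gripper_width: 0.231
t: 38.0
ee_pos: [0.558, -0.328, 0.1016]
tool_rot: [-179.8, 0.2, -165.2]
ft_force: [-8.3, -4.6, 3.1]
gripper_width: 0.229
14.799576358132361 [-8.99431788e+01  6.94999814e-02  3.79291118e-01]
```

```bash
python3 -m crank '[0.1,3.3,0,0,0,-2,0.1,3.3,0,0,0,-2,0,0,0,0,0,0]'
python3 -m crank '[0,3.3,0,0,0,-1,0,0,0,0,0,0]'
python3 -m crank '[0,3.3,0,0,0,0,0,0,0,0,0,0]'
python3 - <<'E'
from h import *
T=pose();c=np.array([.471,-.351,T[2,3]]);d=T[:3,3]-c;print(np.degrees(np.arctan2(d[1],d[0])),T[:3,:3].T@d*1000)
E
```

```text
t: 38.3
ee_pos: [0.5562, -0.3224, 0.1016]
tool_rot: [-179.8, 0.3, -161.4]
ft_force: [-6.9, -4.9, 4.2]
gripper_width: 0.223
t: 38.5
ee_pos: [0.556, -0.3219, 0.1016]
tool_rot: [-179.5, 0.3, -160.5]
ft_force: [-6.9, -9.8, 0.5]
gripper_width: 0.228
t: 38.7
ee_pos: [0.5561, -0.3218, 0.1017]
tool_rot: [-179.1, 0.4, -160.5]
ft_force: [-5.0, -16.1, -4.0]
gripper_width: 0.227
18.944898598839085 [-89.9162151   -0.92402213   0.59292684]
```

At the on stop (frozen, force rising). Relax, release, rise and look.

```bash
python3 -m crank '[0,-5,0,0,0,0,0,0,0,0,0,0]'
python3 -m crank '[0,0,0,0,0,0,0,0,0,0,0,0,0,0,0,0,0,0,0,0,0,0,0,0]' -1
python3 -m crank '[0,0,-30,0,0,0,0,0,-40,0,0,0,0,0,-40,0,0,0,0,0,-40,0,0,0,0,0,0,0,0,0]'
python3 - <<'E'
from h import *
im,T=snap("wrist","w11"); sc,_=snap("scene","scene11"); sd,_=snap("side","side11")
cv2.imwrite("pics/c11.png",np.hstack([cv2.resize(im,(400,250)),cv2.resize(sc,(400,250))]))
a=cv2.imread("pics/side0.png",0);b=cv2.cvtColor(sd,cv2.COLOR_BGR2GRAY)
for (x,y,w,h) in ((290,172,46,40),(256,175,24,24),(340,225,26,24),(392,185,22,24)):
    r=cv2.matchTemplate(b[y-8:y+h+8,x-8:x+w+8],a[y:y+h,x:x+w],cv2.TM_CCOEFF_NORMED);print(np.array(cv2.minMaxLoc(r)[3])-8,r.max().round(3))
E
```

```text
t: 38.9
ee_pos: [0.556, -0.3219, 0.1016]
tool_rot: [-179.7, 0.3, -160.5]
ft_force: [-6.9, -6.3, 2.7]
gripper_width: 0.225
t: 39.3
ee_pos: [0.5591, -0.3187, 0.1012]
tool_rot: [-179.8, 0.6, -160.5]
ft_force: [0.3, -0.4, -0.4]
gripper_width: 0.898
t: 39.8
ee_pos: [0.5604, -0.3212, 0.2583]
tool_rot: [-179.1, 1.0, -160.5]
ft_force: [0.1, 0.1, -0.1]
gripper_width: 1.0
[ 0 -1] 0.907
[ 0 -1] 0.786
[-2  0] 0.835
[0 0] 0.999
```

View pics/c11.png

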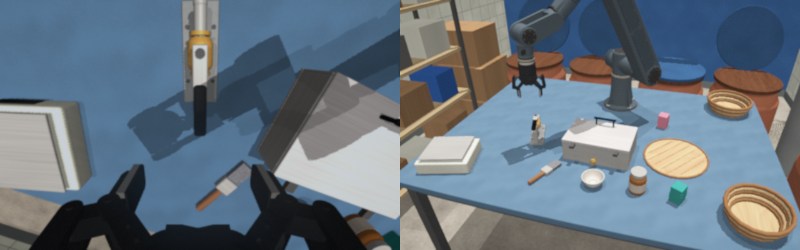

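The last picture shows the lever in line with the pipe, the lid down and the tray empty. One bar check, because the match gave −1 px there, then I hand in.

```bash
python3 - <<'E'
from h import *
for pr,box in (("side",(170,212,292,335)),("scene",(182,204,305,352))):
    for f in ("0","11"):
        s=cv2.imread(f"pics/{pr}{f}.png",0).astype(float)[box[0]:box[1],box[2]:box[3]]; w=np.clip(85-s,0,None); y,x=np.mgrid[:s.shape[0],:s.shape[1]]; print(pr,f,(w*x).sum()/w.sum(),(w*y).sum()/w.sum())
E
```

```text
side 0 19.653225806451612 19.203917050691246
side 11 20.423841059602648 18.81788079470199
scene 0 22.67965367965368 9.006493506493506
scene 11 23.011346817957573 8.76270350271337
```

Residuals are about 0.3 px (under 1 mm at the bar). To be certain, I press the lid down once more with shut fingers.

```bash
python3 -m crank '[0,0,0,0,0,8,0,0,0,0,0,8,0,0,0,0,0,3.5,0,0,0,0,0,0]' 1 20
python3 - <<'E'
from h import *
todo((.505,.006,.125),180)
E
```

```text
t: 40.35
ee_pos: [0.5562, -0.3182, 0.2488]
tool_rot: [179.8, 0.5, 180.0]
ft_force: [-0.5, -0.2, -0.1]
gripper_width: 0.328
shift [ 52.2 323.9 124.4] turn [ 0.2  0.5 -0. ]
```

```bash
python3 -m crank '[6.5,40,0,0,0,0,6.5,40,0,0,0,0,6.5,40,0,0,0,0,6.5,40,0,0,0,0,6.5,41,0,0,0,0,6.5,41,0,0,0,0,6.5,41,0,0,0,0,6.5,41,0,0,0,0,0,0,0,0,0,0,0,0,0,0,0,0]'
python3 -m crank '[0,0,40,0,0,0,0,0,40,0,0,0,0,0,30,0,0,0,0,0,10,0,0,0,0,0,0,0,0,0,0,0,0,0,0,0]'
```

```text
t: 41.35
ee_pos: [0.5046, 0.0057, 0.2499]
tool_rot: [-180.0, 0.6, -179.8]
ft_force: [0.6, -1.3, 0.6]
gripper_width: -0.004
t: 41.95
ee_pos: [0.5076, 0.004, 0.1313]
tool_rot: [-180.0, 0.7, 179.9]
ft_force: [0.5, -0.2, 1.2]
gripper_width: 0.0
```

```bash
python3 -m crank '[0,0,10,0,0,0,0,0,6,0,0,0,0,0,3,0,0,0,0,0,2,0,0,0,0,0,0,0,0,0]'
python3 -m crank '[0,0,3,0,0,0,0,0,0,0,0,0]'
```

```text
t: 42.45
ee_pos: [0.5068, 0.005, 0.1095]
tool_rot: [-180.0, 0.6, 180.0]
ft_force: [-0.5, 0.5, 0.1]
gripper_width: 0.006
t: 42.65
ee_pos: [0.507, 0.0049, 0.1085]
tool_rot: [-180.0, 0.7, -180.0]
ft_force: [-3.3, 0.6, 14.7]
gripper_width: 0.001
```

```bash
python3 -m crank '[0,0,2,0,0,0,0,0,0,0,0,0]'
python3 -m crank '[0,0,-30,0,0,0,0,0,-40,0,0,0,0,0,-40,0,0,0,0,0,-40,0,0,0,0,0,0,0,0,0]'
python3 - <<'E'
from h import *
s=env.get_state();print(s["t"],s["ft_force"]);print(env.close_job())
E
```

```text
t: 42.85
ee_pos: [0.5071, 0.0049, 0.1083]
tool_rot: [-180.0, 0.8, -180.0]
ft_force: [-6.5, 0.9, 29.7]
gripper_width: 0.001
t: 43.35
ee_pos: [0.5088, 0.0043, 0.2602]
tool_rot: [-179.8, 1.4, 180.0]
ft_force: [1.0, -1.0, -0.5]
gripper_width: -0.004
43.35 [ 1.03383963 -0.95734489 -0.53458793]
the job is handed in; nothing more can be done
None
```

The job is done and handed in at 43 s. I turned the gas off to its stop and then opened the lid to its stop. Both tins present went from the tray into the chest, standing apart on its floor. I then shut the lid and turned the gas back on to its stop.

**Last checks:**
- **Valve:** the lever stopped moving while the force kept rising at each end. The last picture shows it in line with the pipe.
- **Lid:** the picture comparison was not exact. Two template matches near the lid came out 1–2 px off and the bar was off by under 1 px, probably because of the arm's shadow. I pressed the lid once more; the fingers met it at 108 mm, its shut height, and it took 30 N without giving.
- **Rest of the scene:** the tray is empty, and the bowl, jar, brush and both look-alikes look untouched by eye. The robot ended clear of everything.

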